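# Post a failed gear through the reject box flap

## Task

The spur gear lying on the front ledge of the grey reject box has failed inspection. Push the box's spring-closed flap open with one finger and, while that finger holds it open, push the gear off the ledge with the other finger so that it drops into the box; hold the flap until the gear has dropped, then let the flap spring shut. Do not lift the gear or use it to force the shut flap, and leave the passed gear and the other things on the table where they are.

Things in the scene. Friction and masses are not known exactly. Their poses are not given: they have to be found in the camera images.
- reject_box: Fixed grey sheet-metal box, 250 x 150 mm, 150 mm high at the back. Origin on the table under the middle of the sill; x points from the ledge into the box (away from the robot), y left, z up. A level ledge, 105 mm up, runs from x = -92 mm to the sill at x = 0, 142 mm wide between 5 mm high side rails, open in front. Behind the sill the flap shuts the mouth. Box ends at x = 160 mm
- flap (a joint): Opening angle of the flap, rad: 0 shut, up to 0.80 (stop) as its free edge swings down and into the box. Hinge along the box's y at box x = 125 mm, 145 mm above the table. A spring shuts it when let go (0.25 N m shut, 0.4 N m wide open: 4 to 12 N on a fingertip). The gear's weight does not open it
- flap_panel: Flap plate, aluminium, 120 x 132 x 3 mm. Origin on the hinge, x along the plate away from its free edge, z square to its upper face. Shut, it slopes up 19 degrees from its free edge (ledge height, 8 mm behind the sill) to the hinge 40 mm above the ledge. A fingertip 5 mm above ledge height pushed towards the hinge opens it: tip's far side at box x = 70 mm about 0.2 rad, at 105 mm about 0.55 rad
- sill (a point): Middle of the sill at ledge height, 105 mm above the table: the edge over which the gear drops; axes as the box's. The box is hollow below (x -86 to 156 mm, y +-71 mm) down to a mat 9 mm above the table. Behind the sill the mouth is 142 mm wide between cheeks that rise up to 10 mm above the flap
- failed_gear: The failed steel spur gear, lying flat on the ledge: 49 mm across the teeth, toothed rim 14 mm high, 18 mm with its hub, about 0.1 kg. Origin: centre of its underside, z up
- passed_gear: A gear just like it that passed, lying on the table left of the box; to be left alone. Origin: centre of its underside
- bronze_bush: Flanged bronze bush, 34 mm across, 29 mm high, on the table left of the box; leave alone
- setting_ring: Steel setting ring, 50 mm across, 16 mm high, on the table right of the box; leave alone
- plug_gauge: Double-ended plug gauge, 20 mm thick, 92 mm long, lying on the table right of the box; leave alone
- loupe: Black loupe, 33 mm across, 32 mm high, on the table far right; leave alone
- micrometer: Digital micrometer, 70 x 205 x 29 mm, lying on the table far left; leave alone
Mind the look-alikes: they are no part of the job. What is shaped like the failed_gear but brown or green is not meant.

How it is judged:
By the outcome, as a careful person would: the job done as asked, in the order asked, and still so for the second after the job is handed in, with the robot touching nothing.
It also fails if it takes over 38 s, if anything falls off the work surface, if the arm or the gripper's body presses on something with over 40 N, if the wrist force passes 120 N, or if a joint passes its speed limit or range.

## Robot

A 7-joint arm with a two-finger parallel gripper is mounted at the origin on a cart in front of the work surface, level with it; the furniture and walls round the work are solid. World frame = base frame: x ahead of the robot, y to its left, z up, the work surface at z = 0. Lengths are in m, angles in rad, forces in N, time in s.
With the tool pointing down it reaches from about 0.425 to 0.95 m from the base axis. Payload 4.7 kg.
Tool frame: the origin (TCP) lies on the centre line of the jaws, within the pads' length; the fingertips stand robot.nose_length ahead of it and the grasp point (between the pads) lies 8 mm behind it (robot.nose_length is the distance from the TCP to the fingertips, in m); z points along the fingers, x is the direction in which the jaws open and shut, and the axes are right-handed (so a half turn about z gives the same grasp; the last joint's range is limited). The gripper opens to 85 mm and grips with 20 to 120 N. Pads are 22 mm wide; open, the fingers measure 114 mm over their backs; the gripper's body (76 mm by 85 mm) begins 54 mm behind the grasp point. The pads swing forward as they close: fully open they stand 13 mm farther back than shut.
Start: joints at [-0.029, 0.469, -0.049, 1.532, 0.024, 1.141, -0.082], TCP at [0.675, 0, 0.242] pointing down, gripper open.
Joint ranges: [-2.59, 2.59], [-0.33, 1.99], [-1.39, 1.29], [0.1, 2.45], [-1.04, 4.18], [0.21, 1.99], [-2.66, 2.66]. Speed limits (rad/s): [2.57, 2.57, 3.14, 3.14, 3.14, 3.14, 3.14].

## Interface

Orientations are given as [roll, pitch, yaw] about the fixed x, y, z axes, in that order (R = Rz(yaw) Ry(pitch) Rx(roll)).
In Python, from plant import robot gives the robot as it stands. Calls block until the motion is done:
- robot.goto(position, orientation): joint-space move of the TCP to a pose.
- robot.move_straight(position, vel=0.15, attitude=None, contact_N=None): straight line of the TCP; attitude=None keeps the orientation; vel is the mean speed in m/s. With contact_N (N) it stops when the force on the tool has changed by that much, and returns True; else False.
- robot.move_joints(angles): joint-space move.
- robot.grip(opening, strength=None): opening from 0.0 (shut) to 1.0 (fully open); strength is the grip in N (None keeps the last); returns when the fingers have stopped.
- robot.sleep(seconds).
- robot.inverse_kinematics(position, orientation): joint angles nearest the present ones, or None.
- robot.sense(): the state.
- robot.grab_frame(name): name is "scene" or "side" or "wrist"; returns a dict with "image" (480x640x3 uint8, red, green, blue), "range_z" (480x640 float32, m along the optical axis (not along the pixel's ray), 0 where there is no reading), "fx", "fy", "cx", "cy" (pixels), "R" (3x3) and "t" (3): a world point X has camera coordinates R X + t. Camera axes: x right, y down, z forward; pixel columns grow to the right and rows downward; lengths in m; the calibration is good to about 2 mm. A picture is of the moment at which its call begins.
A pose or a line that the arm cannot do raises robot.IKError and nothing moves.
- robot.close_job(): hands the job in, once; it reports no verdict.
The state is a dict: "t": time; "joint_pos": joint angles; "joint_velocities": joint speeds; "effort": joint torques, N m; "tcp_pos": TCP position; "tcp_rot": TCP orientation; "wrist_force": force on the tool from outside, world axes, zero at the start; "torque": the same for the moment, N m; "opening": opening from 0.0 (shut) to 1.0 (fully open).
Only numpy, scipy, OpenCV 4.12 (cv2) and the standard library are available. Lean on these libraries where they do the work, as an engineer would, in place of code of your own. Each camera call takes 0.05 s, during which the arm holds its last target.

## Working session

There is one attempt and no reset: what is moved stays moved. The work goes in short steps, each a Python script; the robot and the scene stay as the last script left them, time stands still between calls to the robot, and variables do not carry over. Pictures are saved under pics/ and viewed, and the job is handed in when it is done.

```bash
ls; mkdir -p pics
python3 - <<'E'
from plant import robot
import cv2,numpy as np,pickle
print(robot.nose_length, robot.sense())
for n in ["scene","side","wrist"]:
    f=robot.grab_frame(n); pickle.dump(f,open(f"f_{n}.pkl","wb"))
    cv2.imwrite(f"pics/{n}0.png",f["image"][:,:,::-1])
    print(n,f["fx"],f["cx"],f["cy"],np.round(f["R"],3).tolist(),np.round(f["t"],3), (-f["R"].T@f["t"]).round(3))
E
```

```text
pics
0.011 {'t': 0.0, 'joint_pos': array([-0.02892374,  0.4694695 , -0.04859582,  1.53373064,  0.024103  ,
        1.14099196, -0.08227691]), 'joint_velocities': array([-0.00218278,  0.00048943,  0.00092047, -0.00010958,  0.0001192 ,
       -0.00151505,  0.00078447]), 'effort': array([ 1.18357209e-03, -5.10321057e+01, -4.63755790e-02, -2.37716943e+01,
        1.05899444e-02,  7.35067850e-03,  1.56414734e-05]), 'tcp_pos': array([6.74420450e-01, 2.63305929e-05, 2.41226943e-01]), 'tcp_rot': array([3.14151540e+00, 2.01215391e-03, 8.12265112e-05]), 'wrist_force': array([ 0.2487071 , -0.08108829, -0.96889486]), 'torque': array([-0.00039211, -0.00896499, -0.0536563 ]), 'opening': 0.9958647817956325}
scene 581.7865481674373 317.04621833305674 237.98827038322887 [[0.842, -0.539, -0.019], [-0.232, -0.33, -0.915], [0.487, 0.775, -0.403]] [-0.448  0.261  0.995] [-0.047 -0.926  0.63 ]
side 508.55208856821895 323.1431180733103 239.9470800735802 [[-0.977, -0.211, -0.011], [-0.106, 0.534, -0.839], [0.182, -0.819, -0.544]] [0.557 0.148 1.227] [0.336 1.043 0.797]
wrist 351.85246460272583 320.55559769552247 246.23301771446543 [[1.0, -0.0, -0.001], [-0.0, -0.964, 0.267], [-0.001, -0.267, -0.964]] [-0.674 -0.034  0.377] [0.674 0.068 0.372]
```

View pics/scene0.png

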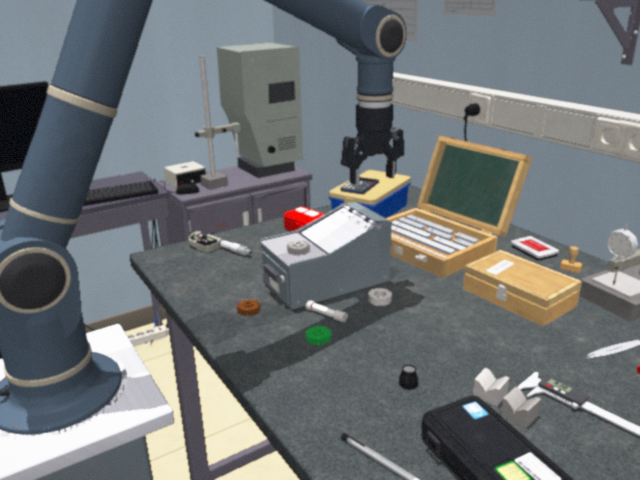

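View pics/side0.png

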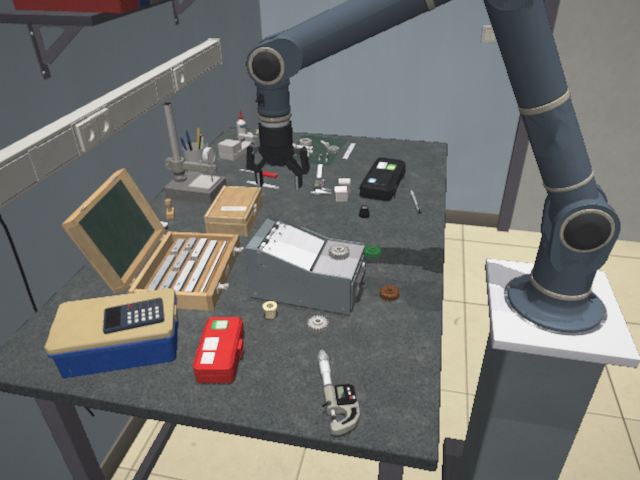

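View pics/wrist0.png

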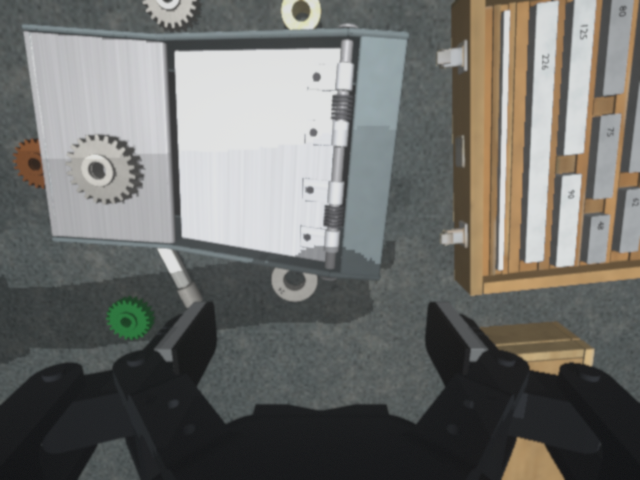

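Things that could be mistaken for the failed gear:
- steel gear on the ledge: wrist (100,170), scene (298,244), side (340,250)
- passed gear on the table: wrist (170,8), side (317,322)
- brown gear: scene (248,307)
- green gear: scene (319,335)
- setting ring: scene (380,297)

I choose the one on the ledge. Next is a close crop and measurement.

```bash
cat > h.py <<'E'
import numpy as np,pickle,cv2
def ray(f,u,v):
    d=f["R"].T@np.array([(u-f["cx"])/f["fx"],(v-f["cy"])/f["fy"],1.]); c=-f["R"].T@f["t"]; return c,d
def onz(f,u,v,z):
    c,d=ray(f,u,v); return c+d*(z-c[2])/d[2]
def dep(f,u,v):
    c,d=ray(f,u,v); return c+d*f["range_z"][int(v),int(u)]
def tri(fa,a,fb,b):
    c1,d1=ray(fa,*a);c2,d2=ray(fb,*b)
    s=np.linalg.lstsq(np.c_[d1,-d2],c2-c1,rcond=None)[0]
    p,q=c1+s[0]*d1,c2+s[1]*d2
    return (p+q)/2,np.linalg.norm(p-q)
def proj(f,X):
    p=f["R"]@np.asarray(X)+f["t"]; return np.array([f["cx"]+f["fx"]*p[0]/p[2],f["cy"]+f["fy"]*p[1]/p[2]])
E
python3 - <<'E'
from h import *
F={n:pickle.load(open(f"f_{n}.pkl","rb")) for n in["scene","side","wrist"]}
def crop(n,x0,y0,x1,y1,k):
    return cv2.resize(F[n]["image"][y0:y1,x0:x1,::-1],None,fx=k,fy=k,interpolation=cv2.INTER_CUBIC)
cv2.imwrite("pics/wcrop.png",crop("wrist",10,15,210,255,2.5))
cv2.imwrite("pics/scrop.png",crop("side",240,210,380,310,5))
cv2.imwrite("pics/ccrop.png",crop("scene",255,195,395,305,5))
f=F["wrist"]
for p in[(60,80),(60,210),(150,80),(150,210),(250,100),(200,100),(300,230)]: print(p,dep(f,*p).round(4))
# gear by height
v,u=np.mgrid[0:300,0:420]
P=np.stack([(u-f["cx"])/f["fx"],(v-f["cy"])/f["fy"],np.ones_like(u)],-1)*f["range_z"][:300,:420,None]
W=(P-f["t"])@f["R"]
m=((W[...,2]>.112)&(u<168)&(u>50)&(v>110)&(v<230)&(W[...,2]<.135)).astype(np.uint8)
n,l,s,c=cv2.connectedComponentsWithStats(m); 
for i in range(1,n):
    if s[i][4]>300:
        q=W[:300,:420][l==i]; cs=max(cv2.findContours((l==i).astype(np.uint8),0,1)[0],key=len)
        print(s[i],c[i],q.min(0),q.max(0),np.median(q[:,2]),cv2.minEnclosingCircle(cs),onz(f,*cv2.minEnclosingCircle(cs)[0],.119))
E
```

```text
(60, 80) [0.4914 0.1147 0.1041]
(60, 210) [0.4737 0.023  0.1047]
(150, 80) [0.5547 0.1145 0.1048]
(150, 210) [0.5431 0.0231 0.1052]
(250, 100) [0.6273 0.0992 0.1237]
(200, 100) [0.5907 0.1006 0.1121]
(300, 230) [0.6597 0.0147 0.1372]
[  65  134   75   71 3583] [102.00809378 169.00390734] [0.49330819 0.02940974 0.11201489] [0.54265266 0.07812976 0.1239685 ] 0.11820028328716811 ((102.0, 168.5), 38.900611877441406) [0.51981482 0.05490112 0.119     ]
```

View pics/wcrop.png

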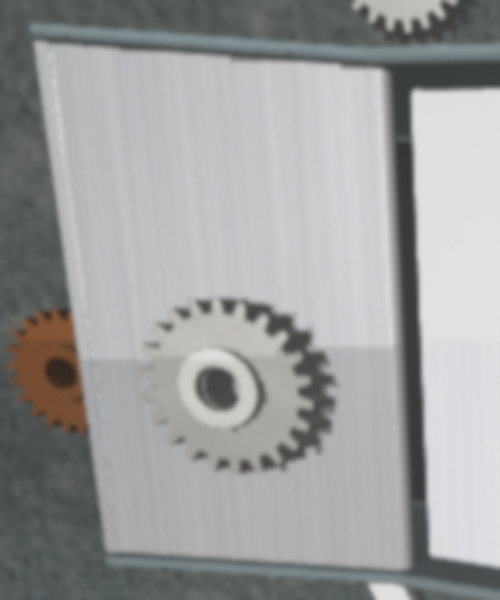

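View pics/scrop.png

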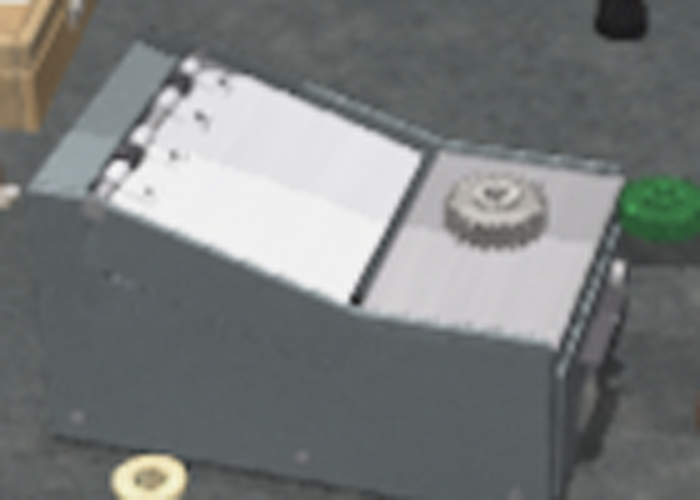

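View pics/ccrop.png

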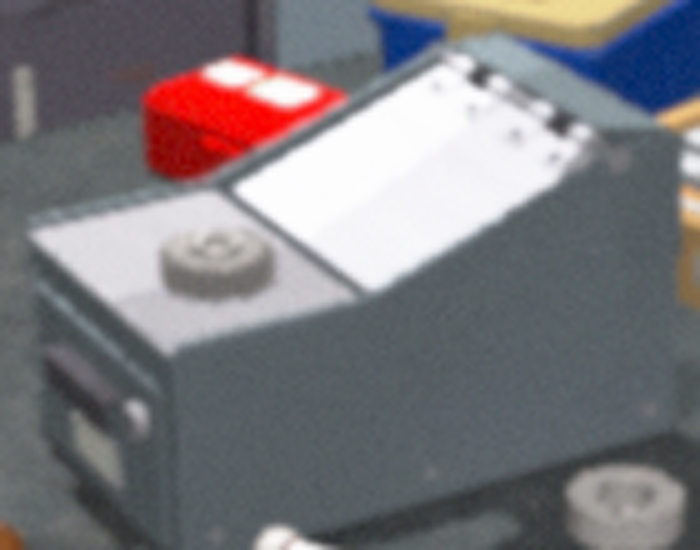

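Run:
```python
from h import *
F={n:pickle.load(open(f"f_{n}.pkl","rb")) for n in["scene","side","wrist"]}
w,s,c=F["wrist"],F["side"],F["scene"]
H=dict(hub=((96.8,169.8),(339.4,248),(297.6,244)),sillL=((165.2,43),(311,270.4),None),sillR=((174,242.2),(327.4,240.),(326.6,254.6)))
for k,(a,b,d) in H.items():
    print(k,"w+side",[x.round(4) for x in tri(w,a,s,b)], "w+scene",[x.round(4) for x in tri(w,a,c,d)] if d else "")
print("hub onz",onz(w,96.8,169.8,.123).round(4))
L=onz(w,165.2,43,.105);R=onz(w,174,242.2,.105);A=onz(w,24,31.8,.105);B=onz(w,52,236,.105)
print("sill",L,R,"front",A,B)
print("len",np.linalg.norm(L-R),np.linalg.norm(A-L),np.linalg.norm(B-R))
y=(L-R)/np.linalg.norm(L-R); print("yaw",np.arctan2(-y[0],y[1]),np.arctan2(*(L-A)[1::-1]),np.arctan2(*(R-B)[1::-1]))
print("mid",(L+R)/2)
```

```text
hub w+side [array([0.5177, 0.054 , 0.1222]), np.float64(0.0006)] w+scene [array([0.5182, 0.0534, 0.1207]), np.float64(0.0023)]
sillL w+side [array([0.5686, 0.1365, 0.1081]), np.float64(0.0017)] w+scene 
sillR w+side [array([ 0.5583, -0.0026,  0.1041]), np.float64(0.0005)] w+scene [array([ 0.558 , -0.0018,  0.1057]), np.float64(0.002)]
hub onz [0.5185 0.0542 0.123 ]
sill [0.56813384 0.13755686 0.105     ] [ 0.55849976 -0.00249473  0.105     ] front [0.47364467 0.14434781 0.105     ] [0.4635804  0.00252419 0.105     ]
len 0.14038256386019474 0.09473288410094136 0.09505195453669496
yaw -0.06868129339237128 -0.07174675254782949 -0.052826454397703976
mid [0.5633168  0.06753107 0.105     ]
```

Sizes check: sill is 140 mm (142 expected), ledge depth 95 mm (92), ledge height about 105 mm and hub top about 122 mm (123). In the box frame the gear is at x≈-44, y≈-16 mm. Next I measure the open fingers in the depth images.

Run:
```python
from h import *
for n in["wrist","side","scene"]:
    f=pickle.load(open(f"f_{n}.pkl","rb"))
    v,u=np.mgrid[0:480,0:640]
    P=np.stack([(u-f["cx"])/f["fx"],(v-f["cy"])/f["fy"],np.ones_like(u)],-1)*f["range_z"][...,None]
    W=((P-f["t"])@f["R"])[f["range_z"]>0]-[.6744,0,.2412]
    W=W[(abs(W[:,0])<.12)&(abs(W[:,1])<.06)&(W[:,2]>-.06)&(W[:,2]<.12)]
    print(n,len(W))
    for z in np.arange(-.03,.1,.01):
        q=W[(W[:,2]>=z)&(W[:,2]<z+.01)]
        l,r=q[q[:,0]<0],q[q[:,0]>0]
        if len(q): print("z%.3f"%z,len(q),[ (a.min(0)[:2]*1e3).round().tolist()+(a.max(0)[:2]*1e3).round().tolist() for a in(l,r) if len(a)])
```

```text
wrist 64785
z0.000 884 [[-56.0, -11.0, -43.0, 12.0], [41.0, -10.0, 55.0, 12.0]]
z0.010 1750 [[-57.0, -11.0, -43.0, 12.0], [41.0, -11.0, 56.0, 12.0]]
z0.020 2201 [[-57.0, -11.0, -43.0, 12.0], [41.0, -11.0, 56.0, 12.0]]
z0.030 2183 [[-57.0, -6.0, -43.0, 12.0], [41.0, -6.0, 56.0, 12.0]]
z0.040 2710 [[-75.0, -11.0, -41.0, 15.0], [39.0, -12.0, 73.0, 15.0]]
z0.050 15252 [[-75.0, -13.0, -11.0, 18.0], [30.0, -13.0, 74.0, 18.0]]
z0.060 14774 [[-74.0, -12.0, -0.0, 19.0], [0.0, -12.0, 73.0, 19.0]]
z0.070 16331 [[-68.0, -2.0, -0.0, 20.0], [0.0, -1.0, 66.0, 20.0]]
z0.080 8698 [[-60.0, 10.0, -0.0, 21.0], [0.0, 10.0, 58.0, 21.0]]
z0.090 2 [[-13.0, 21.0, -11.0, 21.0]]
side 1544
z0.000 24 [[-49.0, -0.0, -43.0, 14.0], [42.0, -9.0, 54.0, 15.0]]
z0.010 59 [[-56.0, -6.0, -41.0, 15.0], [42.0, -11.0, 55.0, 12.0]]
z0.020 57 [[-57.0, -5.0, -42.0, 15.0], [42.0, -4.0, 57.0, 14.0]]
z0.030 68 [[-57.0, -5.0, -42.0, 17.0], [42.0, -11.0, 57.0, 14.0]]
z0.040 63 [[-70.0, 4.0, -41.0, 17.0], [43.0, -6.0, 67.0, 17.0]]
z0.050 156 [[-74.0, -11.0, -32.0, 18.0], [39.0, -12.0, 72.0, 17.0]]
z0.060 197 [[-73.0, -21.0, -1.0, 20
[... 197 characters left out ...]
], [2.0, -1.0, 70.0, 23.0]]
scene 2121
z0.000 38 [[-51.0, -14.0, -42.0, 7.0], [42.0, -14.0, 53.0, 12.0]]
z0.010 92 [[-56.0, -13.0, -42.0, 7.0], [42.0, -16.0, 59.0, 11.0]]
z0.020 94 [[-56.0, -14.0, -42.0, 7.0], [43.0, -14.0, 60.0, 12.0]]
z0.030 94 [[-57.0, -13.0, -40.0, 5.0], [44.0, -17.0, 58.0, 9.0]]
z0.040 97 [[-68.0, -15.0, -39.0, 12.0], [43.0, -15.0, 75.0, 10.0]]
z0.050 203 [[-73.0, -16.0, -34.0, 13.0], [34.0, -16.0, 77.0, 15.0]]
z0.060 271 [[-72.0, -20.0, -1.0, 17.0], [1.0, -19.0, 77.0, 13.0]]
z0.070 286 [[-72.0, -20.0, -0.0, 18.0], [1.0, -20.0, 76.0, 12.0]]
z0.080 249 [[-70.0, -23.0, -0.0, 12.0], [1.0, -24.0, 73.0, 11.0]]
z0.090 307 [[-69.0, -23.0, -1.0, 14.0], [0.0, -24.0, 73.0, -0.0]]
```

Run:
```python
from h import *
F={n:pickle.load(open(f"f_{n}.pkl","rb")) for n in["scene","side"]}
a=cv2.resize(F["side"]["image"][120:200,230:330,::-1],None,fx=4,fy=4,interpolation=2)
b=cv2.resize(F["scene"]["image"][110:190,325:425,::-1],None,fx=4,fy=4,interpolation=2)
for im,n,o in((a,"side",(230,120)),(b,"scene",(325,110))):
    for x in(-.0425,.0425,-.057,.057):
        for z in(0,-.011):
            p=(proj(F[n],[.6744+x,0,.2412+z])-o)*4
            cv2.circle(im,tuple(int(t) for t in p),2,(0,0,255) if z else (0,255,0),-1)
cv2.imwrite("pics/grip.png",np.hstack([a,b]))
```

```text
(no output)
```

View pics/grip.png

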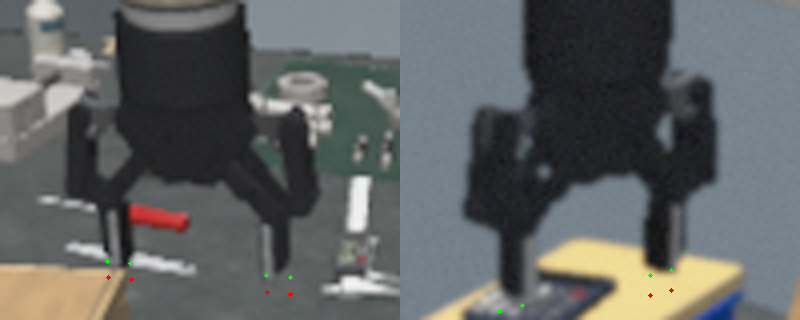

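Fully open, the tips sit about 2 mm above the TCP. They span 43 to 57 mm from the axis, and the knuckles start 38 mm higher, reaching out to 75 mm.

Plan: set the jaws along box x at the gear's y, straddling the gear. The leading finger presses the flap open, with a slight tilt so that tip goes below ledge height. The trailing finger then pushes the gear.

```bash
cat >> h.py <<'E'
from scipy.spatial.transform import Rotation as Ro
YAW=-0.066; S=np.array([.5633,.0675]); EX=np.array([np.cos(YAW),np.sin(YAW)]); EY=np.array([-EX[1],EX[0]])
def pose(bf,bz,al,y=-.0165):
    """pose with trailing finger's inner lower corner at box x=bf, z=bz, tilt al deg (leading finger down)"""
    a=np.radians(al); c,s=np.cos(a),np.sin(a); A,H=-.043,.002
    X=bf-A*c-H*s; Z=bz+A*s-H*c
    p=S+EX*X+EY*y
    xt=np.r_[c*EX,-s]; zt=-np.r_[s*EX,c]; yt=np.cross(zt,xt)
    return np.r_[p,Z], Ro.from_matrix(np.c_[xt,yt,zt]).as_euler("xyz")
def box(P):
    d=np.asarray(P)[:2]-S; return np.r_[d@EX,d@EY,P[2]]
def snap(robot,n,name,c=None,k=1):
    f=robot.grab_frame(n); pickle.dump(f,open(f"f_{name}.pkl","wb")); im=f["image"][:,:,::-1]
    if c: im=cv2.resize(im[c[1]:c[3],c[0]:c[2]],None,fx=k,fy=k,interpolation=2)
    cv2.imwrite(f"pics/{name}.png",im); return f
E
python3 - <<'E'
from plant import robot
from h import *
print(box([.518,.054,.12]))
q=robot.sense()["joint_pos"]
for w in[(-.076,.17,0),(-.076,.122,0),(-.074,.1095,6),(-.05,.1095,10),(-.03,.1095,11),(-.014,.1095,8),(-.008,.1095,5)]:
    p,o=pose(*w); print(w,p.round(4),o.round(3),robot.inverse_kinematics(p,o).round(2))
p,o=pose(-.076,.17,0); robot.goto(p,o)
p,o=pose(-.076,.125,0); robot.move_straight(p,vel=.08,attitude=o)
s=robot.sense(); print(s["t"],s["tcp_pos"],p,s["tcp_rot"],s["opening"],s["wrist_force"])
snap(robot,"side","side1",(220,190,380,310),5); snap(robot,"wrist","wrist1")
E
```

```text
[-0.04431102 -0.01645824  0.12      ]
(-0.076, 0.17, 0) [0.5293 0.0532 0.168 ] [ 3.142  0.    -0.066] [-0.12  0.32 -0.07  1.95  0.03  0.87 -0.27]
(-0.076, 0.122, 0) [0.5293 0.0532 0.12  ] [ 3.142  0.    -0.066] [-0.12  0.38 -0.07  1.99  0.04  0.77 -0.28]
(-0.074, 0.1095, 6) [0.5308 0.0531 0.103 ] [ 3.142  0.105 -0.066] [-0.11  0.45 -0.07  1.93  0.01  0.86 -0.25]
(-0.05, 0.1095, 10) [0.5542 0.0516 0.1001] [ 3.142  0.175 -0.066] [-0.1   0.52 -0.07  1.83 -0.    0.96 -0.22]
(-0.03, 0.1095, 11) [0.574  0.0503 0.0993] [ 3.142  0.192 -0.066] [-0.09  0.55 -0.07  1.77 -0.01  1.   -0.21]
(-0.014, 0.1095, 8) [0.5905 0.0492 0.1015] [ 3.142  0.14  -0.066] [-0.09  0.55 -0.06  1.77  0.    0.96 -0.22]
(-0.008, 0.1095, 5) [0.5968 0.0487 0.1038] [ 3.142  0.087 -0.066] [-0.1   0.53 -0.06  1.79  0.02  0.91 -0.23]
1.5833 [0.52973285 0.0531974  0.12311395] [0.52928364 0.05321234 0.123     ] [-3.14148449e+00 -4.15588035e-04 -6.61863765e-02] 0.9964606179158371 [-0.31737977  0.19605206  0.55927851]
```

View pics/side1.png

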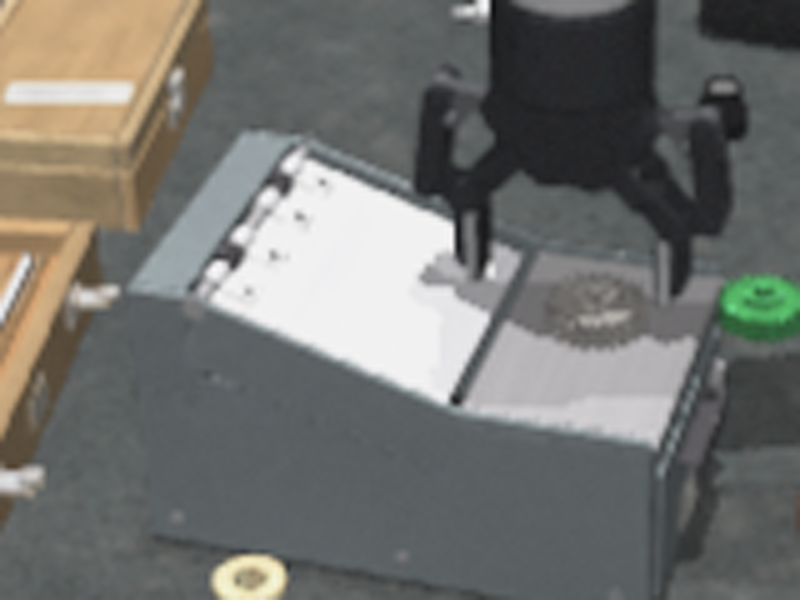

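View pics/wrist1.png

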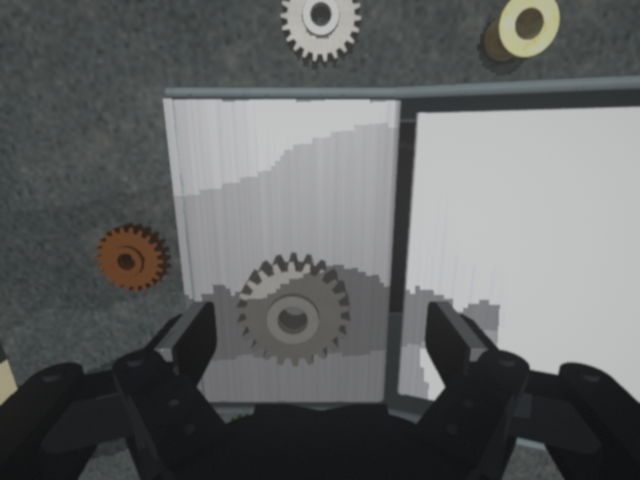

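The gear (wrist (293,318)) lies between the fingers, and the leading fingertip is over the flap just behind the sill. From this second camera position I'll check the gear and sill, then press the flap open without touching the gear.

Run:
```python
from plant import robot
from h import *
f=pickle.load(open("f_wrist1.pkl","rb")); w0=pickle.load(open("f_wrist.pkl","rb"))
print("hub",box(onz(f,293,318,.123)),tri(f,(293,318),w0,(96.8,169.8)))
print("sill",[box(onz(f,u,v,.105)).round(4) for u,v in((400,101),(385,400))])
p,o=pose(-.075,.1095,6); print(robot.move_straight(p,vel=.05,attitude=o,contact_N=25))
s=robot.sense(); print(s["t"],s["tcp_pos"],p,s["tcp_rot"],o,s["wrist_force"])
snap(robot,"side","side2",(220,190,380,310),5); snap(robot,"wrist","wrist2")
```

```text
hub [-0.04449439 -0.01514044  0.123     ] (array([0.51757006, 0.05427154, 0.121249  ]), np.float64(0.0003928947957516698))
sill [array([-0.0017,  0.07  ,  0.105 ]), array([-0.0009, -0.0696,  0.105 ])]
False
2.2333 [0.53033945 0.05321144 0.10334701] [0.52983781 0.05317571 0.10301623] [-3.14141903  0.10351289 -0.06602487] [ 3.14159265  0.10471976 -0.066     ] [ 0.0786866  -0.08802511  2.94387997]
```

View pics/side2.png

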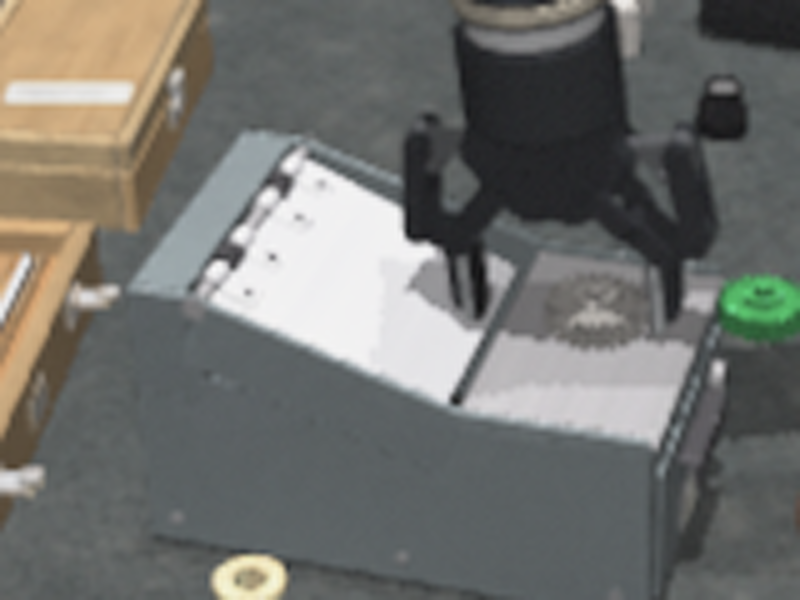

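View pics/wrist2.png

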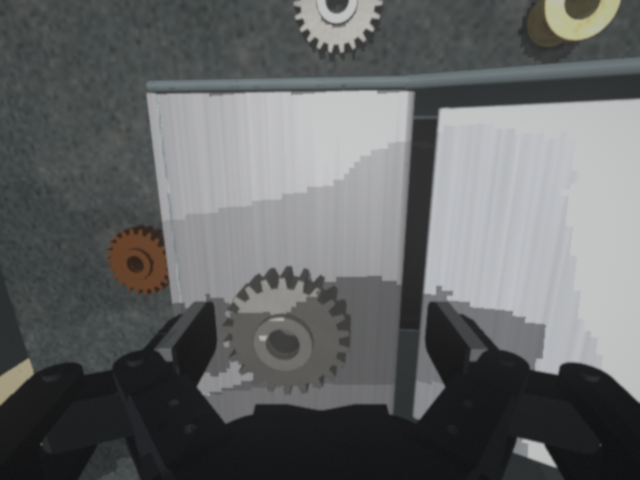

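Both views agree within about 1.5 mm. The flap presses back at 3 N and is slightly open, and the gear has not been touched. Now I advance, opening the flap further as the trailing finger reaches the gear.

Run:
```python
from plant import robot
from h import *
for w in[(-.05,.1095,10),(-.034,.1095,11)]:
    p,o=pose(*w); print(robot.move_straight(p,vel=.05,attitude=o,contact_N=35))
    s=robot.sense(); print(s["t"],s["tcp_pos"],p,s["wrist_force"])
snap(robot,"side","side3",(220,190,380,310),5); snap(robot,"wrist","wrist3")
```

```text
False
2.975 [0.55353555 0.05147732 0.09979338] [0.55422865 0.05156358 0.10006351] [-1.93795541  0.14156486  1.4704903 ]
False
3.4417 [0.57054417 0.05052629 0.09943473] [0.5700231  0.05051963 0.09933196] [-2.24312324  0.51696151  2.50373997]
```

View pics/side3.png

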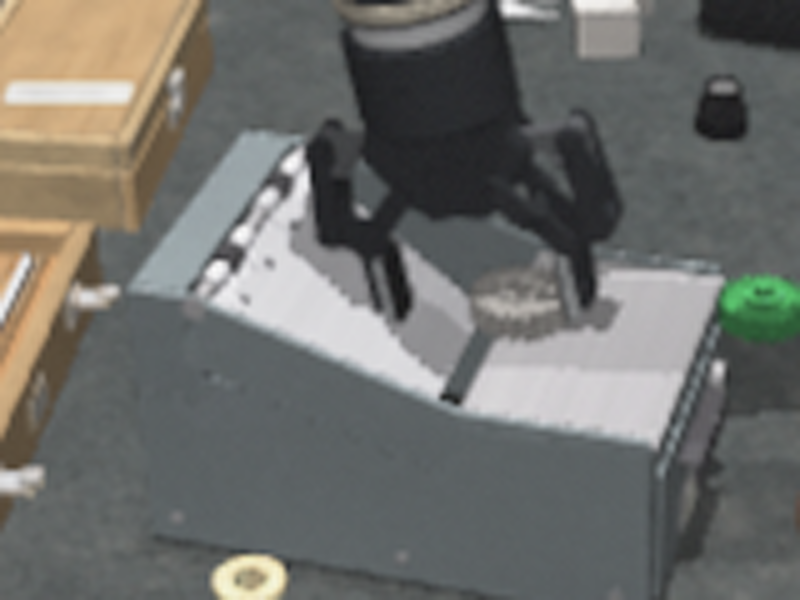

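View pics/wrist3.png

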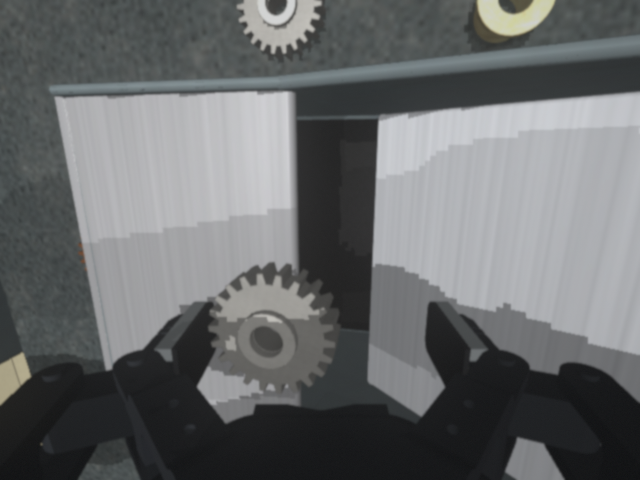

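The flap is well open (gap at wrist columns 297–375). The gear has been pushed forward and its front overhangs the sill, still clear of the flap. Now I push it over.

Run:
```python
from plant import robot
from h import *
for w in[(-.014,.1095,8),(-.007,.1095,5)]:
    p,o=pose(*w); print(robot.move_straight(p,vel=.07,attitude=o,contact_N=35))
    s=robot.sense(); print(s["t"],s["tcp_pos"],p,s["wrist_force"])
robot.sleep(.4)
snap(robot,"side","side4",(220,190,380,310),5); snap(robot,"wrist","wrist4")
```

```text
False
3.9833 [0.58968147 0.04920437 0.10151459] [0.59045335 0.04916927 0.10153502] [-4.16584948 -0.01773503  3.68452661]
False
4.2417 [0.59621316 0.04865668 0.10363503] [0.59779621 0.04868394 0.10375991] [-6.01363826  1.22428774  2.35669975]
```

View pics/side4.png

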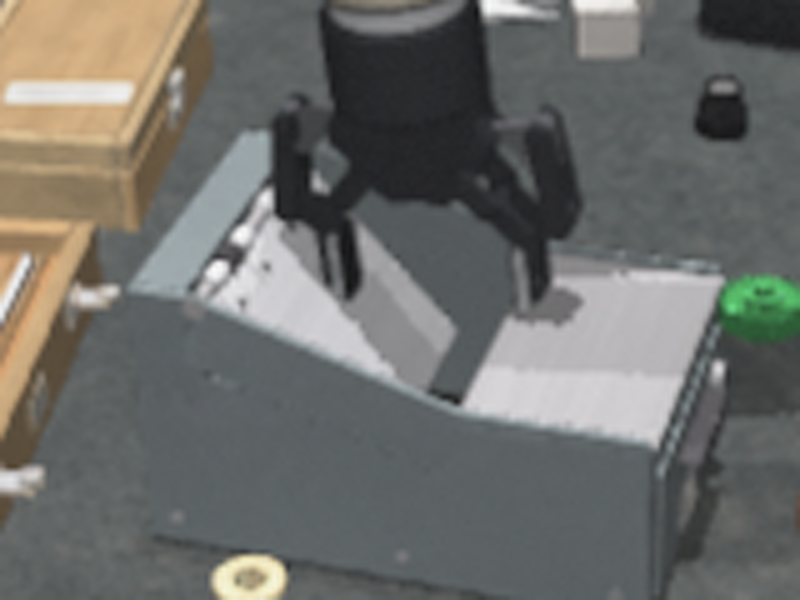

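View pics/wrist4.png

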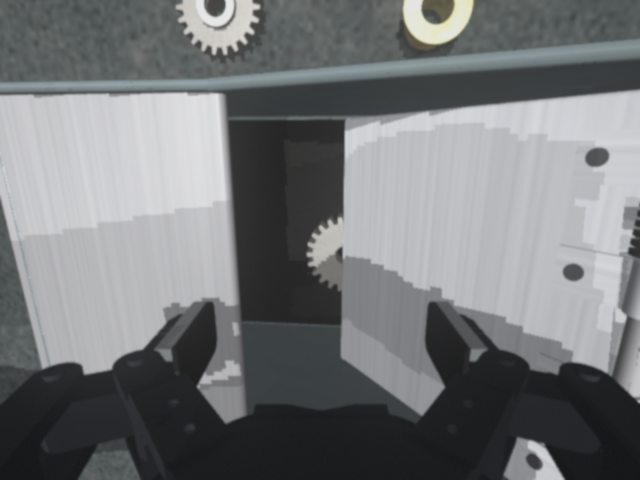

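The gear is in the box, visible through the mouth at wrist (325,255). I check its depth, then lift back and up so the flap closes.

Run:
```python
from plant import robot
from h import *
f=pickle.load(open("f_wrist4.pkl","rb")); print("gear in box",box(dep(f,322,250)),box(dep(f,322,270)))
for w in[(-.03,.135,3),(-.035,.25,0)]:
    p,o=pose(*w); print(robot.move_straight(p,vel=.12,attitude=o,contact_N=35))
robot.sleep(.5)
s=robot.sense(); print(s["t"],s["tcp_pos"],s["wrist_force"])
snap(robot,"side","side5"); f=snap(robot,"wrist","wrist5"); snap(robot,"scene","scene5")
```

```text
gear in box [ 0.02714968 -0.00996015  0.02141212] [ 0.02724178 -0.02298325  0.0223164 ]
False
False
6.8083 [0.57018688 0.05050859 0.24787938] [ 0.55025519 -0.12145901 -0.36616254]
```

View pics/side5.png

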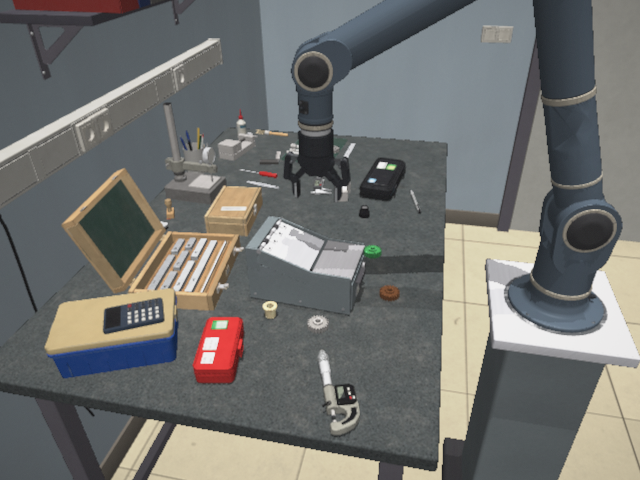

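View pics/wrist5.png

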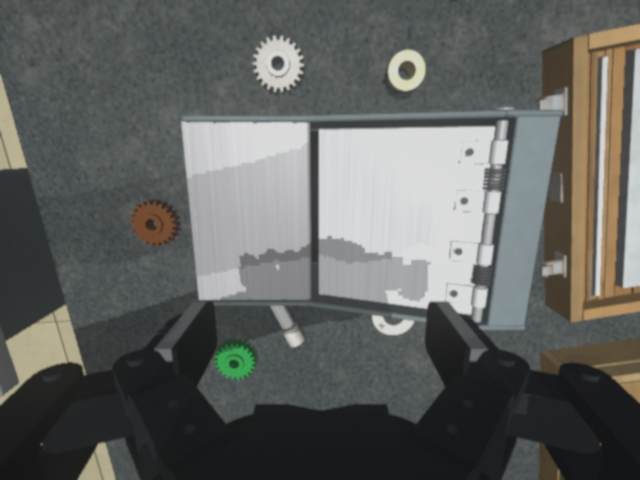

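View pics/scene5.png

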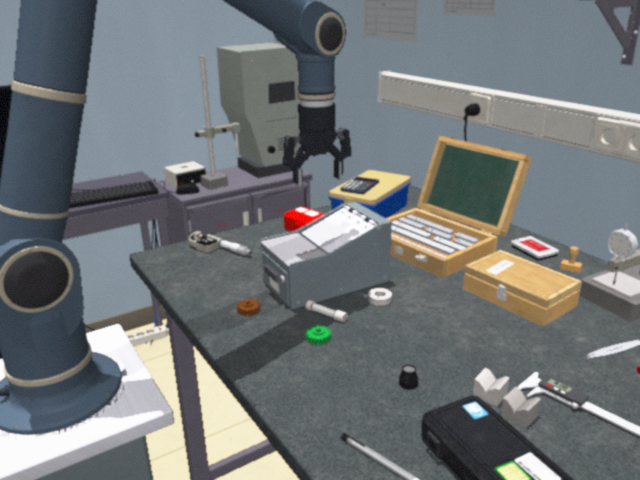

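The flap is shut (wrist columns 318–490), the ledge is empty, and everything else is where it was. I'm handing it in.

Run:
```python
from plant import robot
from h import *
f=pickle.load(open("f_wrist5.pkl","rb"))
print([box(dep(f,u,v)).round(4) for u,v in((335,180),(440,180))])
print(robot.close_job())
```

```text
[array([0.0183, 0.029 , 0.1095]), array([0.0893, 0.0311, 0.1344])]
the job is handed in; nothing more can be done
None
```

The failed gear is in the reject box and the flap has sprung shut. I handed the job in at about 7 s of robot time, out of the 38 s allowed.

**How it was done:** I lined the open jaws up along the box, with one finger on each side of the gear. The leading finger pressed the flap open. While it held the flap, the trailing finger pushed the gear over the sill. The flap was only slightly open when the gear started to move. It was well open by the time the gear's front reached the sill, and the gear was clear of it in the picture taken then. I held the flap open until the gear was seen in the box, then lifted away.

**Last checks:**
- **Gear:** seen in the box at box x ≈ 27 mm, with its surface 22 mm above the table. That fits a gear lying flat on the mat.
- **Flap:** it measured 109.5 mm high at x = 18 mm and 134.4 mm at x = 89 mm. That is a slope of about 19°, which matches shut.
- **Ledge and other things:** the ledge is empty. By eye in the scene and side pictures, the passed gear and the other objects are where they were.
- **Forces:** the wrist read about 6.5 N at most where I sampled it, and no move hit its 35 N contact stop. The robot was clear of everything at the end.

No check failed. The views agreed to within about 2 mm, apart from one sill corner that read 3 mm high.

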